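Start the portable hob and lock its keys

TASK

The covered saucepan stands ready on the portable induction hob: press the raised front end of the mains rocker right down so that it stays on, then tap the round on/off key, then tap the wide boost key, and last press the lock key and keep it down for about two seconds so that nobody can change the setting. Use light fingertip presses of under 20 N, let each key come up before you go to the next, and press neither of the two small round setting keys, nor any key before the mains is on. Leave the saucepan and the things round the hob standing where they are.

Things in the scene. Friction and masses are not known exactly. Their poses are not given: they have to be found in the camera images.
- hob: Portable induction hob, fixed, 300 mm deep (x), 280 wide (y): steel box, black glass plate at the back (top 62 mm above the worktop), steel control strip 75 mm deep at the front (top at 60 mm). Origin: centre of its underside. x points from the controls to the back, y to the left of someone facing them. The controls are black, in one row 113 mm in front of the origin, at the y given for each.
- hob_rocker (a joint): Mains rocker, left end of the row (y +108 mm): 40 mm front to back, 20 wide, two halves in a shallow V; the middle crease, on its axis, is 67 mm above the worktop. 0 = off (front half sloping up to the front, rear half level), 0.26 rad = on (front half level). Starts off, takes about 2 N, stays where left; on above 0.22. Press clear of the crease: the rear half must rise.
- hob_rocker_front (a point): The spot to press on the rocker's front half, on its top face in the middle of its width, 16 mm from the crease. 71 mm above the worktop when off, 67 mm when fully on; about 4 mm down. It turns with the rocker, whose rubber seat gives another 1 mm for each 2.5 N once it is over.
- hob_power (a joint): Round on/off key, 22 mm across, marked with a broken ring and a bar, second from the left (y +64 mm). 1.5 N to start it, 4.5 N at 2.5 mm, 10.5 N at the end stop 7.5 mm down; it counts as pressed beyond 2.5 mm and springs back when let go. 0 = up, grows as it is pressed (m)
- hob_boost (a joint): Wide boost key, 31 mm wide (y) by 15 mm, marked with three chevrons, second from the right (y -64 mm). 1.5 N to start it, 4.5 N at 2.5 mm, 10.5 N at the end stop 7.5 mm down; it counts as pressed beyond 2.5 mm and springs back when let go. 0 = up, grows as it is pressed (m)
- hob_lock (a joint): Lock key, 15.5 mm square, marked with a padlock, at the right end of the row (y -108 mm). 1.5 N to start it, 4.5 N at 2.5 mm, 10.5 N at the end stop 7.5 mm down; it counts as pressed beyond 2.5 mm and springs back when let go. 0 = up, grows as it is pressed (m)
- hob_plus (a joint): Small round setting key, 13 mm across, marked with a cross, third from the left (y +21 mm), top 69 mm above the worktop: not to be pressed. 1.5 N to start it, 4.5 N at 2.5 mm, 10.5 N at the end stop 7.5 mm down; it counts as pressed beyond 2.5 mm and springs back when let go. 0 = up, grows as it is pressed (m)
- hob_minus (a joint): Small round setting key, 13 mm across, marked with a dash, fourth from the left (y -21 mm), top 69 mm above the worktop: not to be pressed. 1.5 N to start it, 4.5 N at 2.5 mm, 10.5 N at the end stop 7.5 mm down; it counts as pressed beyond 2.5 mm and springs back when let go. 0 = up, grows as it is pressed (m)
- hob_power_top (a point): centre of the top face of the round on/off key, 69 mm above the worktop while the key is up; it moves with the key. Axes as hob.
- hob_boost_top (a point): centre of the top face of the wide boost key, 69 mm above the worktop while the key is up; it moves with the key. Axes as hob.
- hob_lock_top (a point): centre of the top face of the lock key, 69 mm above the worktop while the key is up; it moves with the key. Axes as hob.
- saucepan: Steel saucepan with a fixed lid, 156 mm across the rim, 118 mm high to the top of its black lid knob, with a black handle that reaches 215 mm from the pan's middle along its x and points to the back; loose on the glass, its middle 50 mm behind the hob's origin. Origin: centre of its underside.
- salt_shaker: Salt shaker, 44 mm across, 90 high, loose to the right of the hob; a bystander. Origin: centre of its underside.
- pepper_mill: Wooden pepper mill, 58 mm across, 165 high, loose to the right of the hob; a bystander. Origin: centre of its underside.
- honey_jar: Honey jar with a dark cap, 61 mm across, 98 high, at the front right of the worktop; a bystander. Origin: centre of its underside.
- spice_a: Spice shelf jar, 46 mm across and 106 high, green cap, at the right-hand edge; a bystander. Origin: centre of its underside.
- spice_b: Spice shelf jar, 46 mm across and 106 high, green cap, at the right-hand edge; a bystander. Origin: centre of its underside.
- spice_d: Spice shelf jar, 46 mm across and 106 high, green cap, at the right-hand edge; a bystander. Origin: centre of its underside.

How it is judged:
On the way, in this order (a step that is already met when the one before it is completed fails the run):
1. the mains rocker is pressed over to on (value of joint hob_rocker above 0.22 rad and value of joint each of hob_power, hob_boost, hob_lock below 0.0015 m), for 0.1 s.
2. the on/off key is tapped, the other keys up (value of joint hob_rocker above 0.22 rad and value of joint hob_power above 0.0025 m and value of joint each of hob_boost, hob_lock below 0.0015 m), for 0.05 s.
3. the boost key is tapped, the other keys up (value of joint hob_rocker above 0.22 rad and value of joint hob_boost above 0.0025 m and value of joint each of hob_power, hob_lock below 0.0015 m), for 0.05 s.
4. the lock key is kept down for about two seconds (at least 1.6), the other keys up (value of joint hob_rocker above 0.22 rad and value of joint hob_lock above 0.0025 m and value of joint each of hob_power, hob_boost below 0.0015 m), for 1.6 s.
At the end, for the whole second after the job is handed in: The rocker is on (above 0.22 rad), all five keys are up again (within 1.5 mm), the saucepan is within 15 mm and each bystander within 20 mm of where it stood, and the pan is at rest (all of step 1 and value of joint each of hob_plus, hob_minus below 0.0015 m and distance of saucepan from where it was at the start of the episode below 0.015 m and distance of each of salt_shaker, pepper_mill, honey_jar, spice_a, spice_b, spice_d from where it was at the start of the episode below 0.02 m and linear speed of saucepan below 0.02 m/s); the robot touches nothing.
It fails at once if a key is pressed while the mains is off (value of joint hob_rocker below 0.2 rad and value of joint any of hob_power, hob_boost, hob_lock above 0.0025 m).
It fails at once if one of the two small round setting keys is pressed (value of joint any of hob_plus, hob_minus above 0.0025 m).
It fails at once if the hob is pushed with more than 20 N (contact force between any of the fingers, the arm and hob above 20 N).
It fails at once if the saucepan is shifted, lifted or tipped (distance of saucepan from where it was at the start of the episode above 0.015 m or angle between saucepan's own z axis and vertical above 0.1 rad).
It fails at once if a bystander is shifted by more than 20 mm or knocked over (distance of any of salt_shaker, pepper_mill, honey_jar, spice_a, spice_b, spice_d from where it was at the start of the episode above 0.02 m or angle between any of salt_shaker, pepper_mill, honey_jar, spice_a, spice_b, spice_d's own z axis and vertical above 0.3 rad).
It also fails if it takes over 48 s, if anything falls off the work surface, if the arm or the gripper's body presses on something with over 40 N, if the wrist force passes 120 N, or if a joint passes its speed limit or range.

ROBOT

A 6-joint arm with a two-finger parallel gripper is mounted at the origin on a cart in front of the work surface, level with it; the furniture and walls round the work are solid. World frame = base frame: x ahead of the robot, y to its left, z up, the work surface at z = 0. Lengths are in m, angles in rad, forces in N, time in s.
With the tool pointing down it reaches from about 0.3 to 0.75 m from the base axis. Payload 8.5 kg.
Tool frame: the origin (TCP) lies at the very end of the fingers, on their centre line; the grasp point (between the pads) lies manip.grip_point_offset behind it (manip.grip_point_offset is the distance from the TCP to the grasp point, in m); z points along the fingers, y is the line along which they close (so a half turn about z gives the same grasp; the last joint's range is limited). The gripper opens to 85 mm and grips with 20 to 120 N. Pads are 22 mm wide; open, the fingers measure 114 mm over their backs; the gripper's body (76 mm by 85 mm) begins 54 mm behind the grasp point. The pads swing forward as they close: fully open they stand 13 mm farther back than shut.
Start: joints at [1.088, 0.381, 1.297, -0, 1.464, -0.215], TCP at [0.146, 0.53, 0.231] pointing down, gripper open.
Joint ranges: [-3.11, 3.11], [-0.89, 2.33], [0.22, 2.48], [-1.42, 4.56], [0.17, 2.85], [-2.88, 2.88]. Speed limits (rad/s): [2.39, 2.39, 3.14, 3.14, 3.14, 3.14].

INTERFACE

Orientations are given as [roll, pitch, yaw] about the fixed x, y, z axes, in that order (R = Rz(yaw) Ry(pitch) Rx(roll)).
In Python, from workcell import manip gives the robot as it stands. The module is installed in compiled form; this text tells all that it offers. Calls block until the motion is done:
- manip.move_to(position, orientation): joint-space move of the TCP to a pose.
- manip.line_to(position, rot=None, v=0.15, force_limit=None): straight line of the TCP; rot=None keeps the orientation; v is the mean speed in m/s. With force_limit (N) it stops when the force on the tool has changed by that much, and returns True; else False.
- manip.move_j(angles): joint-space move.
- manip.set_gripper(opening): opening from 0.0 (shut) to 1.0 (fully open); the grip force is fixed at half the most; returns when the fingers have stopped.
- manip.pause(seconds).
- manip.inverse_kinematics(position, orientation): joint angles nearest the present ones, or None.
- manip.get_obs(): the state.
- manip.camera(name): name is "scene" or "top"; returns a dict with "frame" (384x512x3 uint8, red, green, blue), "mtx" (3x3 intrinsics, pixels), "rvec" (rotation vector, rad) and "tvec" (3), from world to camera coordinates, as OpenCV has them. Camera axes: x right, y down, z forward; pixel columns grow to the right and rows downward; lengths in m; the calibration is good to about 2 mm. A picture is of the moment at which its call begins. There is no depth.
A pose or a line that the arm cannot do raises manip.PlanningError and nothing moves.
- manip.sign_off(): hands the job in; it is judged then, once.
Trained networks look in a picture, given as the dict that the camera call returned (one of the last four; its "shot" number tells which), for a name from the list of things; names that differ only in an ending like _2 or _b are one class to them, and where a whole thing is asked for, a point or a joint stands for the part that bears it (a point fixed in the world has none). Each returns a list of dicts, best first, with "confidence" (0 to 1); they miss things now and then, are a little off and sometimes report something else, mostly with a low value. They report only what shows in the picture. A call takes as long as a camera call.
- manip.find_in(thing, picture): "bbox" ([left, top, right, bottom] in pixels, round what is visible of it).
- manip.cut_out(thing, picture): "pixels" (384x512 bool, what is visible of it) and "bbox" ([left, top, right, bottom] in pixels, round what is visible of it).
The state is a dict: "time_s": time; "qpos": joint angles; "qvel": joint speeds; "effort": joint torques, N m; "eef_pos": TCP position; "ee_rot": TCP orientation; "contact_force": force on the tool from outside, world axes, zero at the start; "ft_torque": the same for the moment, N m; "opening": opening from 0.0 (shut) to 1.0 (fully open); "finger_force": force on a finger pad.
Only numpy, scipy, OpenCV 4.12 (cv2) and the standard library are available. Lean on these libraries where they do the work, as an engineer would, in place of code of your own. Each camera call takes 0.05 s, during which the arm holds its last target. There are 200 camera calls.

## Working session

There is one attempt and no reset: what is moved stays moved. The work goes in short steps, each a Python script; the robot and the scene stay as the last script left them, time stands still between calls to the robot, and variables do not carry over. Pictures are saved under pics/ and viewed, at most 10 in all, crops included, and the job is handed in when it is done.

```bash
mkdir -p pics; python3 - <<'E'
from workcell import manip
import cv2,numpy as np
for n in("top","scene"):
    p=manip.camera(n); cv2.imwrite(f"pics/{n}1.png",cv2.resize(p["frame"][:,:,::-1],(800,600),interpolation=cv2.INTER_CUBIC))
    R=cv2.Rodrigues(p["rvec"])[0]; print(n,p["mtx"].tolist(),(-R.T@p["tvec"].ravel()).round(3))
    for t in("hob","hob_rocker","hob_power","hob_plus","hob_minus","hob_boost","hob_lock","saucepan"):
        print(t,[(np.round(d["bbox"],1).tolist(),round(d["confidence"],2)) for d in manip.find_in(t,p)[:2]])
o=manip.get_obs();print(o["time_s"],o["eef_pos"],o["ee_rot"],o["contact_force"],manip.grip_point_offset)
E
```

```text
top [[466.5320997873047, 0.0, 254.08847336140127], [0.0, 466.5320997873047, 190.43114316380863], [0.0, 0.0, 1.0]] [ 0.352 -0.157  1.315]
hob [([147.1, 124.7, 322.5, 236.3], 0.72)]
hob_rocker [([157.1, 209.1, 165.6, 226.1], 0.57)]
hob_power [([155.6, 209.9, 165.0, 227.7], 0.72), ([171.8, 212.0, 177.0, 220.4], 0.48)]
hob_plus []
hob_minus []
hob_boost [([217.0, 212.8, 232.1, 219.1], 0.39)]
hob_lock [([334.1, 228.4, 358.0, 246.1], 0.59)]
saucepan []
scene [[381.9300612401076, 0.0, 258.2192584803543], [0.0, 381.9300612401076, 190.44191495700215], [0.0, 0.0, 1.0]] [0.445 0.607 0.81 ]
hob [([162.1, 154.1, 299.4, 302.6], 0.56)]
hob_rocker [([268.1, 274.1, 290.5, 283.9], 0.72)]
hob_power [([275.4, 256.5, 286.0, 265.4], 0.39), ([258.6, 129.9, 274.6, 162.6], 0.16)]
hob_plus [([147.5, 193.2, 240.8, 286.2], 0.71)]
hob_minus []
hob_boost [([269.7, 271.5, 286.9, 280.8], 0.64), ([281.2, 215.3, 286.4, 223.1], 0.41)]
hob_lock []
saucepan [([142.9, 192.9, 240.3, 284.4], 0.72)]
0.9 [0.14552226 0.53038056 0.23133475] [3.14157212e+00 1.02932848e-05 2.87379634e+00] [-1.14482638  0.2820335  -0.28548975] 0.0187
```

View pics/top1.png

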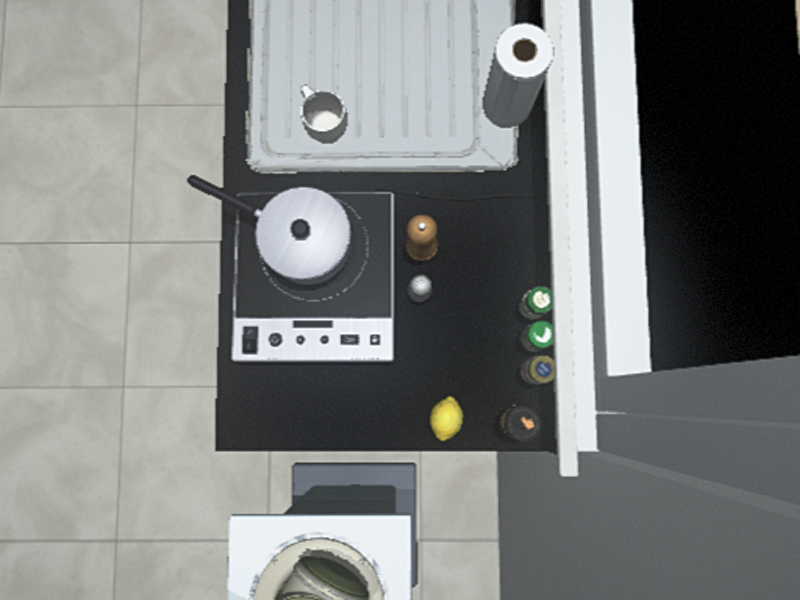

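View pics/scene1.png

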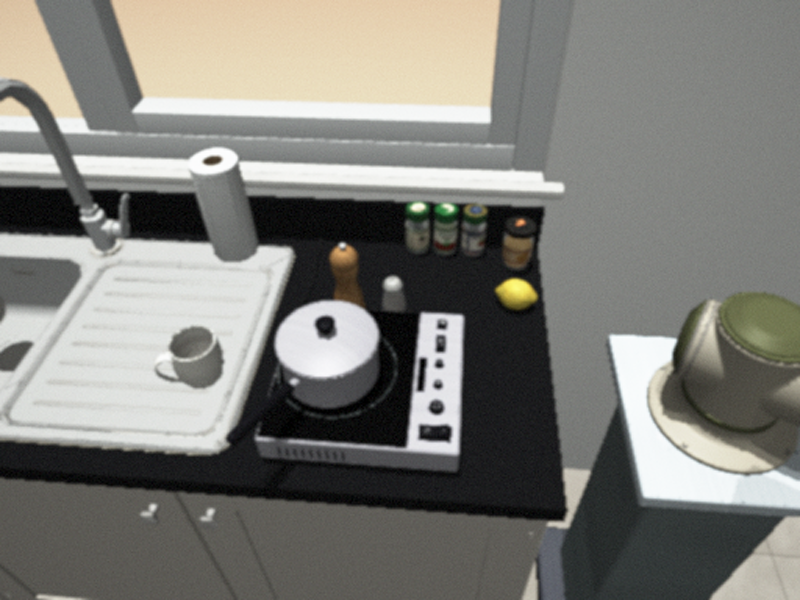

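The top view shows the control row at y≈340 (view pixels), from the rocker at (250,340) to the lock key at (375,340). The saucepan is at (300,235). In the scene view the row runs down x≈437. Next I'll segment the dark keys on the steel strip and fit the hob pose in both views.

```bash
cat > h.py <<'E'
import numpy as np,cv2
from workcell import manip
def ray(p,uv,z):
    R=cv2.Rodrigues(p["rvec"])[0]; c=-R.T@p["tvec"].ravel()
    d=R.T@np.linalg.inv(p["mtx"])@np.array([*uv,1.]); return c+d*(z-c[2])/d[2]
def proj(p,X): return cv2.projectPoints(np.array(X,float).reshape(-1,1,3),p["rvec"],p["tvec"],p["mtx"],None)[0][:,0]
K=dict(rocker=.108,power=.064,plus=.021,minus=-.021,boost=-.064,lock=-.108)
E
python3 - <<'E'
from h import *
for n,(x0,x1,y0,y1) in dict(top=(145,260,200,235),scene=(255,305,195,300)).items():
    p=manip.camera(n);g=cv2.cvtColor(p["frame"],cv2.COLOR_RGB2GRAY)
    print(n,"origin, +x, +y px",proj(p,[[0,0,0],[.3,0,0],[0,.3,0]]).round().tolist())
    c=g[y0:y1,x0:x1]; b=(c<110).astype(np.uint8)
    m,_,st,ce=cv2.connectedComponentsWithStats(b)
    for s,q in zip(st[1:],ce[1:]):
        if 6<s[4]<400:
            u=q+[x0,y0]; print(s[:4]+[x0,y0,0,0],s[4],u.round(1),ray(p,u,.068).round(4))
    k=6 if n=="top" else 5
    cv2.imwrite(f"pics/{n}2.png",cv2.resize(p["frame"][y0:y1,x0:x1,::-1],None,fx=k,fy=k,interpolation=cv2.INTER_CUBIC))
E
```

```text
top origin, +x, +y px [[204.0, 387.0], [205.0, 274.0], [93.0, 387.0]]
[151 200  99   4] 306 [199.  201.1] [0.496  0.0096 0.068 ]
[188 205  24   5] 103 [199.  206.7] [0.4808 0.0095 0.068 ]
[155 209  10  17] 162 [159.6 217.1] [0.4533 0.1153 0.068 ]
[172 213   8   9] 47 [175.8 216.9] [0.4537 0.0715 0.068 ]
[190 215   5   5] 18 [191.9 216.9] [0.4532 0.0281 0.068 ]
[205 215   5   5] 18 [207.2 217. ] [ 0.4528 -0.013   0.068 ]
[218 214  12   6] 55 [223.2 216.5] [ 0.4539 -0.0558  0.068 ]
[237 214   6   7] 27 [239.6 217.1] [ 0.4521 -0.0997  0.068 ]
scene origin, +x, +y px [[459.0, 263.0], [339.0, 255.0], [503.0, 390.0]]
[280 206   6   5] 19 [282.3 207.9] [ 0.4525 -0.0922  0.068 ]
[279 215   6  10] 50 [281.8 219.8] [ 0.4521 -0.0503  0.068 ]
[267 229   6  21] 90 [269.4 239. ] [0.4798 0.015  0.068 ]
[279 231   5   4] 16 [280.8 232.6] [ 0.4527 -0.0073  0.068 ]
[278 245   5   4] 17 [279.9 246.4] [0.4528 0.0359 0.068 ]
[275 257   9   8] 59 [278.9 260.5] [0.4531 0.0773 0.068 ]
[268 272  21  11] 187 [278.3 276.7] [0.4522 0.1215 0.068 ]
```

View pics/top2.png

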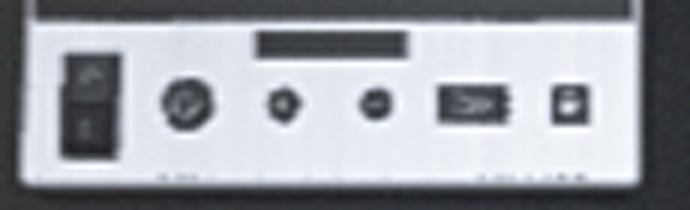

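The top view gives all six controls at row x≈0.453 with a y offset of +8 mm. The scene view gives +14 mm, because it also sees the sides of the keys, and correcting for that leaves about +9 mm. Yaw is about 0. I'll shut the gripper, hover over the rocker's front end and check.

```bash
cat >> h.py <<'E'
X0,Y0=.453,.009
ROT=[np.pi,0,np.pi]
def st(): 
    o=manip.get_obs(); return round(o["time_s"],2),o["eef_pos"].round(4),np.round(o["contact_force"],2)
E
python3 - <<'E'
from h import *
manip.set_gripper(0.0)
manip.move_to([X0-.021,Y0+.108,.16],ROT); print(st(),manip.get_obs()["qpos"].round(2))
manip.line_to([X0-.021,Y0+.108,.095],v=.08); print(st(),manip.get_obs()["ee_rot"])
ims=[]
for n,(x0,x1,y0,y1) in dict(top=(130,260,170,250),scene=(230,360,210,290)).items():
    p=manip.camera(n); f=p["frame"].copy()
    print(n,proj(p,[manip.get_obs()["eef_pos"],[X0-.021,Y0+.108,.071]]).round(1).tolist())
    ims.append(cv2.resize(f[y0:y1,x0:x1,::-1],None,fx=3.7,fy=3.7,interpolation=cv2.INTER_CUBIC))
cv2.imwrite("pics/hover.png",np.vstack(ims))
E
```

```text
(3.61, array([0.432 , 0.1175, 0.1601]), array([ 0.08, -0.22,  0.65])) [ 0.    0.28  1.69  0.    1.18 -1.57]
(4.58, array([0.4323, 0.1171, 0.0954]), array([-0.08, -0.51,  0.31])) [-3.14159075e+00  8.46781290e-04 -3.14149431e+00]
top [[156.4, 224.2], [158.5, 224.9]]
scene [[287.8, 268.6], [287.4, 274.9]]
```

View pics/hover.png

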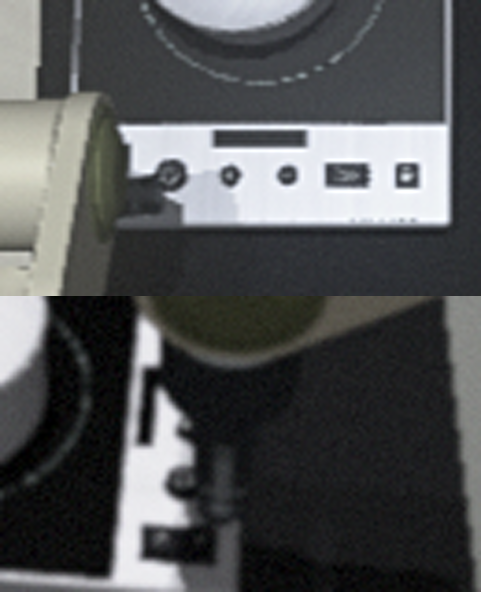

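In the scene view the fingertip is at image pixel ≈(289,269), against a predicted (287.8,268.6), and its landing point falls on the rocker's front end. The dark patch in the top view is the shadow of the hand. Pressing the rocker now.

```bash
python3 - <<'E'
from h import *
x,y=X0-.021,Y0+.108
manip.line_to([x,y,.078],v=.05); print(st())
print(manip.line_to([x,y,.0625],v=.012,force_limit=7)); print(st()); manip.pause(.25); print(st())
manip.line_to([x,y,.10],v=.08)
manip.line_to([x-.0,Y0+.0,.14],v=.2); print(st())
p=manip.camera("scene"); cv2.imwrite("pics/rock.png",cv2.resize(p["frame"][195:300,240:310,::-1],None,fx=5.5,fy=5.5,interpolation=cv2.INTER_CUBIC))
E
```

```text
(5.17, array([0.4319, 0.117 , 0.0777]), array([-0.8 , -0.48,  0.26]))
True
(6.26, array([0.4318, 0.117 , 0.0639]), array([-1.57, -0.27,  7.61]))
(6.51, array([0.4318, 0.117 , 0.064 ]), array([-1.09, -1.08,  6.51]))
(7.84, array([0.4316, 0.0095, 0.1395]), array([-0.44,  0.34, -0.24]))
```

View pics/rock.png

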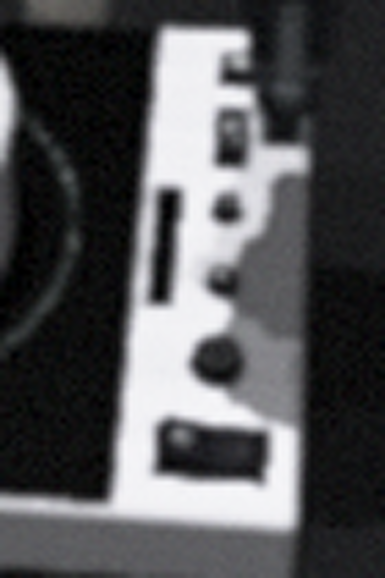

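The rocker is over: 7 N at z=0.064 matches the on position plus the give of the seat, and its rear (left) end now stands up at crop (180,435). Next are the power and boost taps.

```bash
cat >> h.py <<'E'
def press(k,hold,F=7):
    y=Y0+K[k]
    manip.line_to([X0,y,.10],v=.2); manip.line_to([X0,y,.074],v=.06); print(k,st())
    print(manip.line_to([X0,y,.0625],v=.012,force_limit=F),st()); manip.pause(hold); print(st())
    manip.line_to([X0,y,.10],v=.08); print(st())
E
python3 - <<'E'
from h import *
manip.line_to([X0,Y0+.064,.14],v=.2)
press("power",.2)
E
```

```text
power (9.31, array([0.4532, 0.073 , 0.0742]), array([-0.51, -0.05,  0.81]))
True (10.11, array([0.4531, 0.073 , 0.0641]), array([-1.48, -0.8 ,  7.2 ]))
(10.31, array([0.4531, 0.073 , 0.0642]), array([-1.02,  0.42,  7.46]))
(10.91, array([0.4528, 0.073 , 0.0996]), array([-0.71,  0.39, -0.51]))
```

4.9 mm down at 7 N matches the key's spring data. Boost and lock follow, travelling high between keys.

```bash
python3 - <<'E'
from h import *
manip.line_to([X0,Y0-.064,.12],v=.2); press("boost",.2)
manip.line_to([X0,Y0-.108,.10],v=.1); press("lock",2.05)
manip.line_to([X0-.04,Y0-.108,.18],v=.2)
p=manip.camera("scene"); print(st())
cv2.imwrite("pics/end.png",cv2.resize(p["frame"][:,:,::-1],(800,600)))
E
```

```text
boost (12.54, array([ 0.4531, -0.055 ,  0.0741]), array([-0.3 , -0.19,  0.57]))
True (13.34, array([ 0.4531, -0.055 ,  0.0641]), array([-0.26,  0.05,  7.8 ]))
(13.54, array([ 0.4531, -0.055 ,  0.0642]), array([-0.57,  0.44,  7.74]))
(14.14, array([ 0.4528, -0.0549,  0.0996]), array([-0.52,  0.36,  0.12]))
lock (15.57, array([ 0.4531, -0.099 ,  0.074 ]), array([-0.01,  0.3 ,  0.16]))
True (16.38, array([ 0.4531, -0.099 ,  0.064 ]), array([-0.95,  0.73,  6.56]))
(18.43, array([ 0.4531, -0.099 ,  0.0642]), array([-0.89,  0.18,  7.32]))
(19.02, array([ 0.4528, -0.0989,  0.0996]), array([-0.04, -0.33, -0.81]))
(19.68, array([ 0.4129, -0.0988,  0.1788]), array([-0.43,  0.02, -0.54]))
```

View pics/end.png

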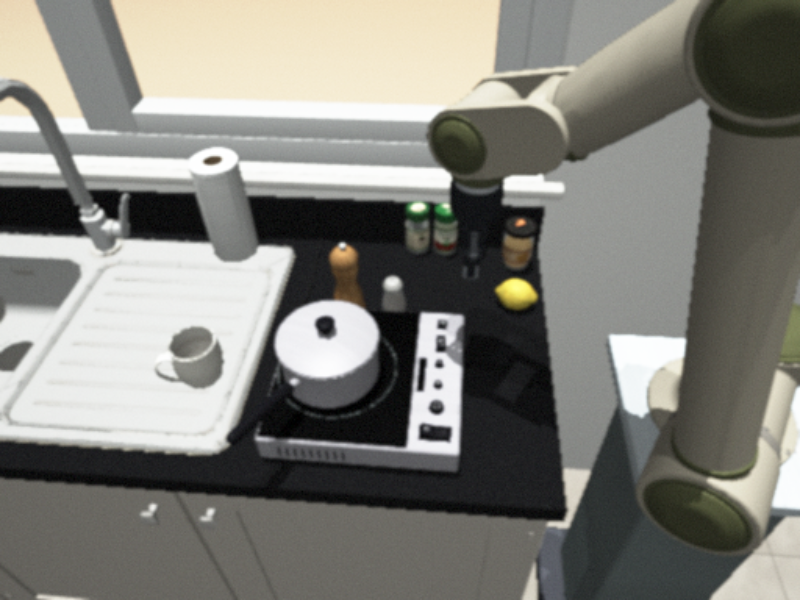

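The pan (328,350) and the jars and mill I can see stand where they were. The arm is clear of everything and the keys are up.

```bash
python3 -c "
from workcell import manip
print(manip.sign_off())"
```

```text
the job is handed in; nothing more can be done
None
```

I put the mains rocker on, tapped on/off and then boost, held lock down for about 2 s, all with presses of about 8 N or less, and handed the job in at about 20 s; sign-off returned no verdict.

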